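# Fence in the tube rack on the bench shaker

## Robot

A 6-joint arm with a two-finger parallel gripper is mounted at the origin on the work surface. World frame = base frame: x ahead of the robot, y to its left, z up, the work surface at z = 0. Lengths are in mm, angles in rad, forces in N, time in s.
With the tool pointing down it reaches from about 300 to 775 mm from the base axis. Payload 14.6 kg.
Tool frame: the origin (TCP) lies at the very end of the fingers, on their centre line; the grasp point (between the pads) lies 19 mm behind it (env.grip_depth is the distance from the TCP to the grasp point, in mm); z points along the fingers, y is the direction in which the jaws open and shut (so a half turn about z gives the same grasp; the last joint's range is limited). The gripper opens to 94 mm and grips with 3 to 60 N. Pads are 16 mm wide; open, the fingers measure 119 mm over their backs; the gripper's body (75 mm by 177 mm) begins 78 mm behind the grasp point.
Start: joints at [1.1, 0.3, 1.521, -0, 1.321, -0.067], TCP at [216.1, 505.757, 205.446] pointing down, gripper open.
Joint ranges: [-3.03, 3.03], [-0.79, 2.21], [0.23, 2.52], [-1.04, 4.18], [0, 3.07], [-2.55, 2.55]. Speed limits (rad/s): [2.22, 2.22, 2.57, 3.14, 3.14, 3.14].

## Interface

Orientations are given as [roll, pitch, yaw] about the fixed x, y, z axes, in that order (R = Rz(yaw) Ry(pitch) Rx(roll)).
In Python, from plant import env gives the robot as it stands. The module is installed in compiled form; this text tells all that it offers.
- The arm moves only by the tool play_rows, never from a script. Its argument "targets" is text: rows parted by semicolons, each of 6 numbers parted by spaces: the shift along the tool's x, y, z in m, then the turn, a rotation vector about the tool's x, y, z in rad. A call has 1 to 10 rows; each row is the pose to reach, as a shift and turn from the pose commanded when the call began, along the tool's axes at that moment; what a row does not reach only later rows make up. A row lasts 1/10 s, in which the tool goes at most 50 mm and 8.59 degrees, less where a joint would pass 70% of its speed; a pose out of reach is approached as far as the arm can. A call with a gripper value outside its range is refused whole. "grip" is the closure, from 0 (fully open) to 1 (shut), set as the call begins (left out, the last holds). The fingers move at their own pace and stop on an object; the grip force is fixed at half the most. Time passes only in rows, so rows that repeat a pose let the fingers close. It gives the time, the measured TCP pose, the force and the opening at its end, in the units of the state.
- env.sense(): the state, without advancing time (a new reading comes with each control period).
- env.camera(name): name is "scene" or "top" or "wrist"; returns a dict with "pixels" (400x640x3 uint8, red, green, blue), "range_z" (400x640 float32, mm along the optical axis (not along the pixel's ray), 0 where there is no reading), "vfov" (degrees; the focal length in pixels is half the picture's height over the tangent of half this angle, whatever the lens; pixels are square), "cx", "cy" (the principal point, pixels), "rvec" (rotation vector, rad) and "tvec" (3), from world to camera coordinates, as OpenCV has them; the wrist camera has in their place "tool_from_camera" (4x4, takes a point from camera to tool coordinates, whose origin is the TCP and whose axes are the flange's). Camera axes: x right, y down, z forward; pixel columns grow to the right and rows downward; lengths in mm; the calibration is good to about 2 mm. A picture is of the moment at which its call begins: read the wrist's pose just before it.
- env.close_job(): hands the job in, once; it reports no verdict.
Trained networks look in the newest picture that a camera, given by its name, has taken for a name from the list of things; names that differ only in an ending like _2 or _b are one class to them, and where a whole thing is asked for, a point or a joint stands for the part that bears it (a point fixed in the world has none). Each returns a list of dicts, best first, with "p" (0 to 1); they miss things now and then, are a little off and sometimes report something else, mostly with a low value. They report only what shows in the picture. A call takes as long as a camera call. They do not tell look-alikes from the thing itself.
- env.masks_of(camera, label): "mask" (400x640 bool, what is visible of it) and "xy" ([column, row] in pixels, amid what is visible of it).
The state is a dict: "time_s": time; "joint_pos": joint angles; "joint_velocities": joint speeds; "joint_efforts": joint torques, N m; "tcp_pos": TCP position; "tool_rot": TCP orientation; "force": force on the tool from outside, world axes, zero at the start; "wrist_torque": the same for the moment, N m; "finger_gap": finger opening in mm.
Only numpy, scipy, OpenCV 4.12 (cv2) and the standard library are available. Lean on these libraries where they do the work, as an engineer would, in place of code of your own. Each camera call takes 0.05 s, during which the arm holds its last target.

## Task

Get the tube rack on the bench shaker fenced in for a run: take the loose stop pin from the small rack on the bench beside the shaker, seat it fully home and upright in the empty hole at the far end of the tube rack, and let go of it. Then pull up the spring knob of the crossbar that stands off from the tube rack, slide that bar one hole towards the rack and let its locking pin drop fully home in that hole. Finish holding: stay gripping the knob with the pin home, because I will tighten the bar's far end meanwhile; do not shove the tube rack out of place or disturb the other things.

Things in the scene. Friction and masses are not known exactly. Their poses are not given: they have to be found in the camera images.
- shaker: bench shaker, fixed: aluminium platform 320 x 300 mm, its top 125 mm above the bench. Origin on the bench under the platform's centre; z up, x towards the tube rack's far end, y along two drilled rails (tops 20 mm above the platform) at x = -132 and +132 mm. Two crossbars along x, tops 40 mm above the platform: the one at y = +60 mm stays, the one at y = -60 mm at first is to move
- stop_hole (a point): middle of the mouth of the empty stop pin hole beside the far end of the tube rack: 13 mm wide, straight through the 12 mm thick platform, at the height of the platform's top, with 40 mm free below the mouth. The like hole at the rack's near end already has its stop pin
- stop_pin: loose stop pin standing tip down in a hole of the small grey rack, about 110 g: steel shank 10 mm wide, 24 mm long, bevelled tip; then a shoulder and a body 16 mm wide; from 66 to 92 mm above the tip a black grip 18 mm wide. Origin at the tip, z towards the grip. The shoulder rests on the rack's top (45 mm above the bench) and, when home, on the platform
- tube_rack: loose white tube rack with capped tubes, about 350 g, standing on the platform between the crossbars: foot 150 x 67 mm and 6 mm thick, body 110 x 67 x 50 mm, caps up to 62 mm. Origin in the middle of its underside, x along its length
- crossbar (a joint): position in m of the loose crossbar along the shaker's y: 0 at first (locked in its hole), +0.030 at the next hole towards the tube rack (there the bar's rubber sleeve, 20 mm thick, all but touches the rack), negative away from the rack. Slides with about 3 N of friction; 1 mm of play when locked
- bar_mid (a point): middle of the loose crossbar's axis, 30 mm above the platform; its knob sits 132 mm from here along the shaker's -x
- plunger (a joint): lift in m of the locking plunger: 0 when the pin is fully home in a hole, 0.014 at the upper stop. The pin (8 mm, round tip) clears the rail from 0.009 up; the spring pushes it down with about 4 N when home and 8 N at the stop
- pull_knob: black mushroom knob on the loose crossbar's plunger, 26 mm across (20 mm at its foot), 26 mm tall; origin at its middle, 63 mm above the platform when the pin is home; it rises and slides with the plunger and the bar; axes along the shaker's. The carriage under it has its top 36 mm above the platform, a 20 mm wide bush 46 mm
- next_hole (a point): middle of the mouth of the hole in the near rail into which the locking pin must go: at the rail's top, 20 mm above the platform. The holes are 10 mm wide and 30 mm apart
- parts_rack: small grey microtube rack on the bench, fixed, 76 x 166 x 45 mm; origin in the middle of its underside, long along its y; three of its holes, 45 mm apart on the middle row, hold the stop pin and two tubes
- tube_a: small capped tube in the grey rack, 14 mm wide, its cap standing 8 mm above the rack; leave alone. Origin at its tip
- tube_b: small capped tube like the other; leave alone
- reagent_bottle: glass bottle 66 mm wide, 150 mm tall, standing on the bench; leave alone. Origin in the middle of its underside
- tip_box: box of pipette tips 88 x 125 x 69 mm on the bench; leave alone. Origin in the middle of its underside
Mind the look-alikes: they are no part of the job. What is shaped like the tube_rack but red is not meant.

How it is judged:
By the outcome, as a careful person would: the job done as asked, in the order asked, and still so for the second after the job is handed in, while the arm keeps its last pose, push and grip.
It also fails if it takes over 54 s, if anything falls off the work surface, if the arm or the gripper's body presses on something with over 40 N, if the wrist force passes 120 N, or if a joint passes its speed limit or range.

## Working session

There is one attempt and no reset: what is moved stays moved. The work goes in short steps, Python scripts to look and compute and a tool call to move; the robot and the scene stay as the last step left them, time stands still between calls to the robot, and variables do not carry over. Pictures are saved under pics/ and viewed, and the job is handed in when it is done.

Besides the shell and the picture viewer there is one more tool, called after "Request:" by a JSON object that holds its "fn" and its "kwargs". play_rows: Moves the arm, as the interface text tells. Its arguments: {"type":"object","properties":{"targets":{"type":"string"},"grip":{"type":"number"}},"required":["targets"]}

```bash
ls; mkdir -p pics; cat > h.py <<'E'
import numpy as np, cv2
from scipy.spatial.transform import Rotation as Ro
from plant import env
def cam(n):
    s=env.sense(); c=env.camera(n); c['f']=200/np.tan(np.radians(c['vfov'])/2)
    if n=='wrist':
        T=np.eye(4); T[:3,:3]=Ro.from_euler('xyz',s['tool_rot']).as_matrix(); T[:3,3]=s['tcp_pos']
        c['W']=T@np.array(c['tool_from_camera'])
    else:
        R=cv2.Rodrigues(np.array(c['rvec'],float))[0]; W=np.eye(4); W[:3,:3]=R.T; W[:3,3]=-R.T@np.array(c['tvec']).ravel(); c['W']=W
    return c
def cloud(c):
    v,u=np.mgrid[0:400,0:640]; z=c['range_z'].astype(float)
    P=np.stack([(u-c['cx'])/c['f']*z,(v-c['cy'])/c['f']*z,z],-1)
    P=P@c['W'][:3,:3].T+c['W'][:3,3]; P[z<=0]=np.nan
    return P
def proj(c,p):
    q=(np.asarray(p,float)-c['W'][:3,3])@c['W'][:3,:3]
    return q[...,:2]/q[...,2:]*c['f']+[c['cx'],c['cy']]
def ray_at_z(c,uv,z):
    d=np.array([(uv[0]-c['cx'])/c['f'],(uv[1]-c['cy'])/c['f'],1])@c['W'][:3,:3].T
    o=c['W'][:3,3]; return o+d*(z-o[2])/d[2]
def save(c,name,crop=None,scale=1):
    im=c['pixels'][:,:,::-1]
    if crop: im=im[crop[1]:crop[3],crop[0]:crop[2]]
    cv2.imwrite('pics/'+name,cv2.resize(im,None,fx=scale,fy=scale,interpolation=cv2.INTER_CUBIC))
E
python3 - <<'E'
from h import *
import pickle
s=env.sense(); print(s)
for n in ['scene','top','wrist']:
    c=cam(n); save(c,n+'0.png'); pickle.dump(c,open(n+'0.pkl','wb')); print(n,c['vfov'],c['W'][:3,3],c['W'][:3,2])
    for l in ['shaker','stop_pin','tube_rack','pull_knob','parts_rack','tube_a','crossbar','reagent_bottle','tip_box','stop_hole','next_hole']:
        try: print(l,[(round(m['p'],2),np.round(m['xy'])) for m in env.masks_of(n,l)])
        except Exception as e: print(l,e)
E
```

```text
pics
{'time_s': 0.0, 'joint_pos': array([ 1.10037709e+00,  3.00468943e-01,  1.52159312e+00,  1.02003029e-05,
        1.32070271e+00, -6.66221658e-02]), 'joint_velocities': array([-0.00073091, -0.00104245,  0.00017854, -0.00028285,  0.0010931 ,
        0.0004225 ]), 'joint_efforts': array([-1.84456570e-03, -5.31807590e+01, -3.52740026e+01,  7.08691031e-02,
        2.44240573e-02, -6.90851493e-05]), 'tcp_pos': array([215.9914302 , 505.52165689, 204.88242453]), 'tool_rot': array([-3.14042380e+00, -8.78892431e-05,  2.73779300e+00]), 'force': array([-0.6196941 , -1.00440051, -0.164166  ]), 'wrist_torque': array([0.0188587 , 0.00268596, 0.01591498]), 'finger_gap': 94.0388872752231}
scene 52.923406297943615 [1143.89262609  288.58844017  695.13709763] [-0.71405114 -0.36378181 -0.59815864]
shaker []
stop_pin [(0.72, array([438., 261.])), (0.42, array([246., 222.]))]
tube_rack [(0.8, array([279., 229.])), (0.67, array([282., 176.]))]
pull_knob [(0.66, array([273., 175.]))]
parts_rack [(0.72, array([452., 288.]))]
tube_a [(0.59, array([453., 282.]))]
crossbar [(0.58, array([248., 225.]))]
reage
[... 414 characters left out ...]
 array([396., 279.])), (0.48, array([339., 185.])), (0.27, array([356., 177.]))]
pull_knob []
parts_rack [(0.56, array([217., 224.])), (0.37, array([208., 164.])), (0.19, array([362., 211.]))]
tube_a []
crossbar [(0.7, array([353., 173.]))]
reagent_bottle [(0.98, array([440., 192.]))]
tip_box [(0.89, array([209., 164.]))]
stop_hole [(0.73, array([344., 183.])), (0.46, array([355., 177.]))]
next_hole [(0.9, array([345., 185.]))]
wrist 66.23121639676013 [146.42316879 535.6499391  384.85380797] [ 0.24170824 -0.10256166 -0.96491359]
shaker []
stop_pin []
tube_rack []
pull_knob []
parts_rack [(0.79, array([250., 378.]))]
tube_a []
crossbar []
reagent_bottle []
tip_box []
stop_hole []
next_hole []
```

View pics/scene0.png

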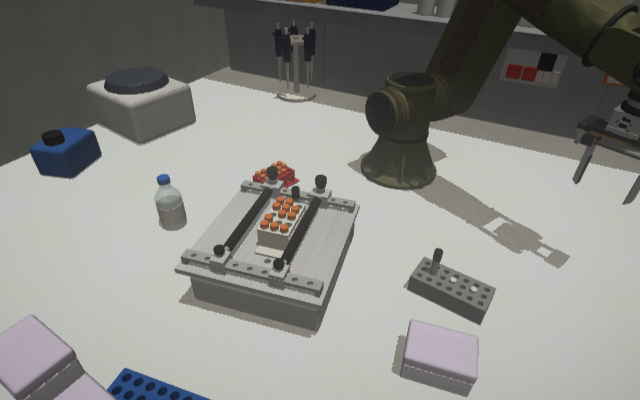

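View pics/top0.png

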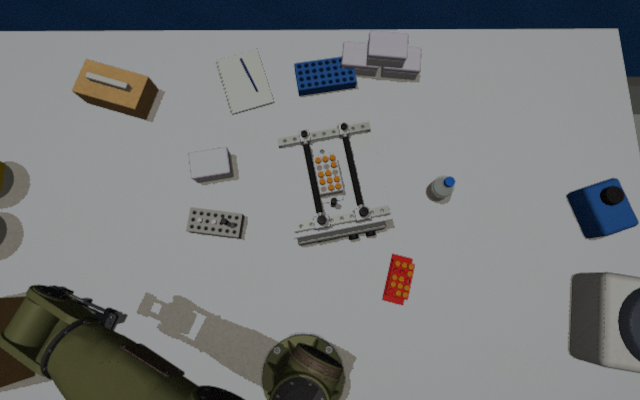

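View pics/wrist0.png

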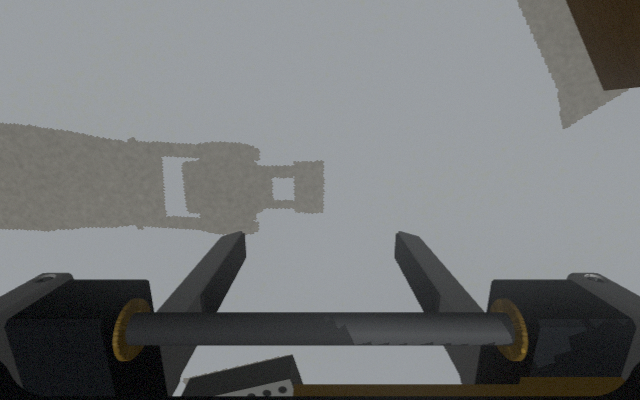

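```bash
python3 - <<'E'
from h import *
import pickle
c=pickle.load(open('top0.pkl','rb')); save(c,'topcrop.png',(180,90,460,300),2.8)
c=pickle.load(open('scene0.pkl','rb')); save(c,'scenecrop.png',(180,120,500,350),2.5)
E
```

```text
(no output)
```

View pics/topcrop.png

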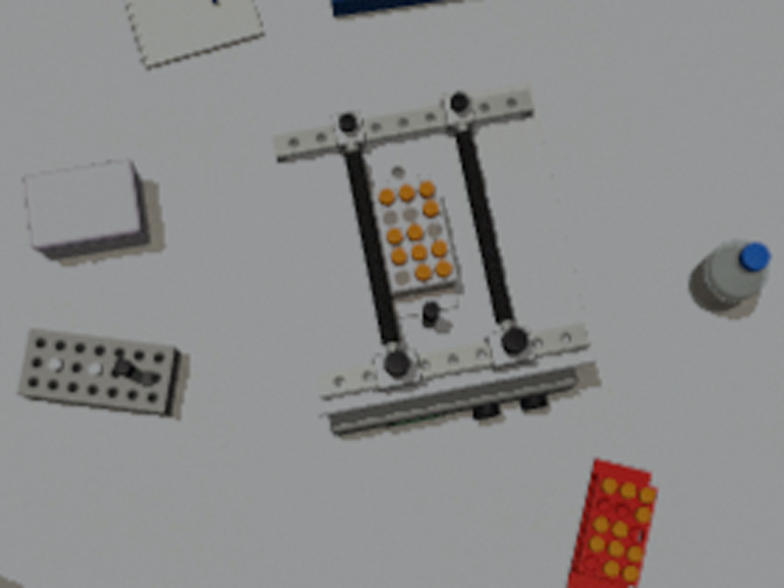

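View pics/scenecrop.png

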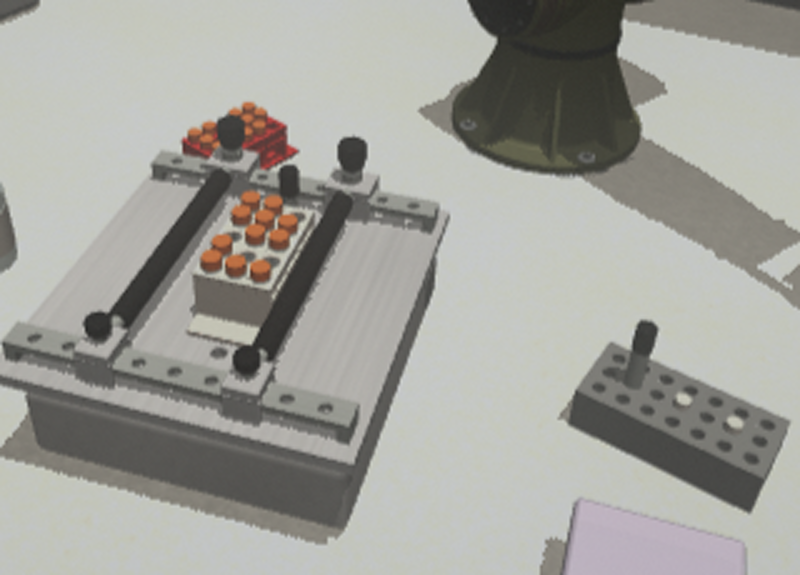

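```bash
python3 - <<'E'
from h import *
import pickle
ct=pickle.load(open('top0.pkl','rb')); P=cloud(ct)
z=P[...,2]
cs=pickle.load(open('scene0.pkl','rb')); Q=cloud(cs)
print('table z', np.nanmedian(z[100:300,480:540]), np.nanmedian(Q[330:380,230:330,2]))
# rails: points z 141..149 within workspace
for nm,A in (('top',P),('scene',Q)):
    Z=A[...,2]
    box=(A[...,0]>250)&(A[...,0]<800)&(abs(A[...,1])<300)
    pl=A[box&(abs(Z-125)<4)]; print(nm,'plat n',len(pl),np.median(pl[:,2]),cv2.minAreaRect(pl[:,:2].astype(np.float32)))
    kn=box&(Z>190)&(Z<212)
    n,l,st,ce=cv2.connectedComponentsWithStats(kn.astype(np.uint8))
    for i in range(1,n):
        if st[i,4]>5:
            p=A[l==i]; print(' hi',np.round(ce[i]),st[i,4],np.round(np.mean(p,0),1),np.round(p.max(0),1))
    r=box&(abs(Z-145)<4); n,l,st,ce=cv2.connectedComponentsWithStats(r.astype(np.uint8))
    for i in range(1,n):
        if st[i,4]>40:
            p=A[l==i]; print(' rail',np.round(ce[i]),st[i,4],np.round(np.mean(p,0),1),cv2.minAreaRect(p[:,:2].astype(np.float32)))
# parts rack/pin
for uv in [(225.5,220.5)]: 
    for zz in (92+21,): print('pin top from topcam',ray_at_z(ct,(180+120/2.8,90+366/2.8),113))
print('scene pin top',ray_at_z(cs,(180+647/2.5,120+325/2.5),113))
print('stop hole top',ray_at_z(ct,(180+398/2.8,90+172/2.8),125),'scene',ray_at_z(cs,(180+219/2.5,120+352/2.5),125))
print('knob top',ray_at_z(ct,(180+514/2.8,90+339/2.8),201),'scene',ray_at_z(cs,(180+231/2.5,120+125/2.5),201))
print('near pin',ray_at_z(ct,(180+429/2.8,90+310/2.8),193))
E
```

```text
table z 0.6364096027296 -0.37165767104829683
top plat n 5802 125.38121938611789 ((590.9734497070312, -94.88758850097656), (320.86212158203125, 300.32904052734375), 10.521804809570312)
 hi [334. 200.] 30 [505.1 -95.7 193.5] [512.6 -86.8 198.3]
 hi [364. 211.] 71 [ 471.2 -176.8  201.2] [ 485.  -164.4  207. ]
 hi [322. 219.] 74 [449.  -59.4 200.9] [461.1 -46.8 205.9]
 rail [359. 127.] 142 [ 739.3 -178.5  145.3] ((738.8349609375, -173.9488983154297), (27.868896484375, 73.90848541259766), 13.706634521484375)
 rail [324. 133.] 199 [720.7 -71.7 144.8] ((721.0220947265625, -71.61622619628906), (25.932323455810547, 89.77440643310547), 9.989887237548828)
 rail [288. 140.] 159 [700.4  36.4 145. ] ((700.6390380859375, 35.80258560180664), (25.759733200073242, 67.47725677490234), 10.982773780822754)
 rail [380. 210.] 142 [ 481.7 -230.8  145.2] ((481.6882629394531, -230.13031005859375), (24.4093017578125, 57.37378692626953), 9.936360359191895)
 rail [342. 217.] 178 [ 461.7 -118.8  145.3] ((461.5245361328125, -119.72622680664062), (24.472257614135742, 75.72036743164062), 10.346863746643066)
 rail [3
[... 999 characters left out ...]
2344, 75.8497085571289), 11.268756866455078)
 rail [272. 243.] 86 [644.2 -70.2 144.8] ((643.99755859375, -70.87821960449219), (4.208101749420166, 61.39445877075195), 11.17842960357666)
 rail [254. 271.] 1236 [724.2 -61.3 144.5] ((725.0360717773438, -69.55307006835938), (33.219703674316406, 284.4270324707031), 10.34648609161377)
pin top from topcam [460.58916477 232.52533631 113.        ]
scene pin top [464.14871127 231.2758527  113.        ]
stop hole top [669.44022633 -65.41940278 125.        ] scene [673.9862196  -62.91974357 125.        ]
knob top [ 470.26632736 -176.18725501  201.        ] scene [ 480.37225282 -171.53401122  201.        ]
near pin [501.97937111 -92.94927012 193.        ]
```

```bash
cat >> h.py <<'E'
def delta(xyz,yaw=np.radians(190.5),down=True):
    s=env.sense(); R0=Ro.from_euler('xyz',s['tool_rot']); R1=Ro.from_euler('xyz',[np.pi,0,yaw])
    d=R0.inv().apply(np.array(xyz)-s['tcp_pos'])/1000; r=(R0.inv()*R1).as_rotvec()
    print('t',round(s['time_s'],2),'tcp',np.round(s['tcp_pos'],2),'rot',np.round(np.degrees(s['tool_rot']),2),'gap',round(s['finger_gap'],1),'F',np.round(s['force'],1),'delta',np.round(d,4),np.round(r,4))
E
python3 -c "
from h import *
delta([463,232,215])"
```

```text
t 1.8 tcp [216.1  505.76 205.47] rot [180.    -0.   156.86] gap 93.9 F [-0.4 -0.2 -0.2] delta [-0.3346 -0.1547 -0.0095] [ 0.     -0.     -0.5871]
```

Candidates for the loose pin are the one standing in the grey rack (scene 438,261; top 223,221) and the already seated near-end pin (scene 295,190; top 334,200). I choose the grey rack one. For the knob, they are scene (272,172) on the bar standing off, (321,180) on the fixed bar, and the far clamp screws (220,251) and (279,264). I choose (272,172). The red rack is ignored. Next I go above the pin for a close crop.

Request:
{"fn": "play_rows", "kwargs": {"targets": "-0.1 -0.045 -0.0095 0 0 -0.15;-0.2 -0.09 -0.0095 0 0 -0.3;-0.3346 -0.1547 -0.0095 0 0 -0.45;-0.3346 -0.1547 -0.0095 0 0 -0.5871;-0.3346 -0.1547 -0.0095 0 0 -0.5871;-0.3346 -0.1547 -0.0095 0 0 -0.5871;-0.3346 -0.1547 -0.0095 0 0 -0.5871;-0.3346 -0.1547 -0.0095 0 0 -0.5871;-0.3346 -0.1547 -0.0095 0 0 -0.5871;-0.3346 -0.1547 -0.0095 0 0 -0.5871", "grip": 0.4}}

```text
time_s: 2.8
tcp_pos: [463.2, 231.7, 214.8]
tool_rot: [3.141, -0.0, -2.96]
force: [-0.8, 0.7, -0.0]
finger_gap: 56.2
```

Request:
{"fn": "play_rows", "kwargs": {"targets": "0 0 0 0 0 0;0 0 0 0 0 0"}}

```text
time_s: 3.0
tcp_pos: [462.4, 233.0, 215.0]
tool_rot: [3.142, 0.0, -2.957]
force: [0.4, -0.3, 0.2]
finger_gap: 56.3
```

```bash
python3 - <<'E'
from h import *
import pickle
delta([463,232,215])
c=cam('wrist'); pickle.dump(c,open('w1.pkl','wb')); save(c,'w1.png')
for l in ['stop_pin']:
  for m in env.masks_of('wrist',l): print(m['p'],m['xy'],m['mask'].sum())
P=cloud(c); Z=P[...,2]
k=(abs(Z-113)<6)&(abs(P[...,0]-463)<40)&(abs(P[...,1]-232)<40)
v,u=np.where(k); print(len(u),np.mean(u),np.mean(v),np.round(P[k].mean(0),1), np.round(np.nanmedian(P[k],0),1))
print(proj(c,[463,232,113]))
E
```

```text
t 3.0 tcp [462.37 232.95 215.04] rot [ 179.99    0.   -169.41] gap 56.3 F [ 0.4 -0.3  0.2] delta [-0.0004 -0.001   0.    ] [0.0001 0.0001 0.0016]
0.82 [317.7, 198.6] 437
280 318.3071428571429 202.02142857142857 [463.  231.6 112.7] [463.  231.6 112.9]
[318.77600492 202.15210719]
```

View pics/w1.png

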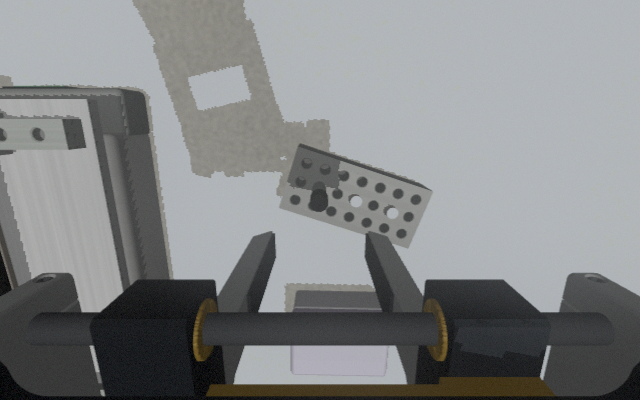

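```bash
python3 - <<'E'
from h import *
delta([463.2,231.8,86])
E
```

```text
t 3.1 tcp [462.52 232.77 215.04] rot [ 1.8000e+02  1.0000e-02 -1.6942e+02] gap 56.4 F [0.5 0.8 0.3] delta [-0.0005 -0.0011  0.129 ] [0.     0.0001 0.0014]
```

Request:
{"fn": "play_rows", "kwargs": {"targets": "0 -0.0005 0.04 0 0 0;0 -0.0005 0.08 0 0 0;0 -0.0005 0.11 0 0 0;0 -0.0005 0.129 0 0 0;0 -0.0005 0.129 0 0 0;0 -0.0005 0.129 0 0 0;0 -0.0005 0.129 0 0 0"}}

```text
time_s: 3.8
tcp_pos: [463.7, 232.0, 87.4]
tool_rot: [3.141, 0.002, -2.958]
force: [0.4, 0.1, -0.1]
finger_gap: 56.4
```

Request:
{"fn": "play_rows", "kwargs": {"targets": "0 0 0 0 0 0;0 0 0 0 0 0;0 0 0 0 0 0;0 0 0 0 0 0;0 0 0 0 0 0;0 0 0 0 0 0;0 0 0 0 0 0;0 0 0 0 0 0", "grip": 1}}

```text
time_s: 4.6
tcp_pos: [463.1, 231.6, 86.0]
tool_rot: [3.142, 0.0, -2.958]
force: [-0.1, 1.0, 0.1]
finger_gap: 17.3
```

```bash
python3 - <<'E'
from h import *
delta([463.2,231.8,86])
c=cam('wrist'); save(c,'w2.png',(200,120,440,400),2)
print(proj(c,[463,232,113]))
E
```

```text
t 4.6 tcp [463.13 231.56  85.98] rot [ 180.     0.  -169.5] gap 17.3 F [-0.1  1.   0.1] delta [-0.0001  0.0002 -0.    ] [0.     0.0001 0.    ]
[320.97609499 263.31744415]
```

View pics/w2.png

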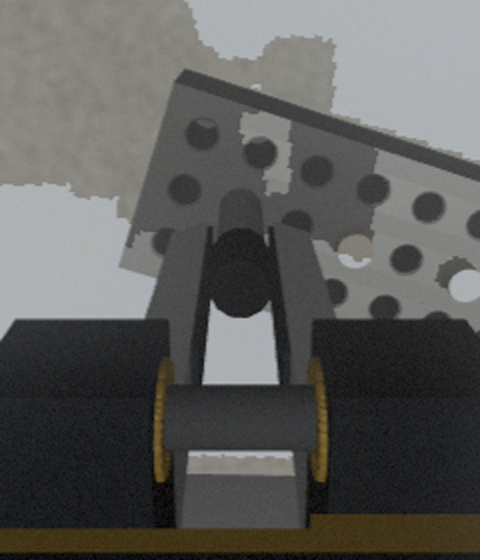

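Request:
{"fn": "play_rows", "kwargs": {"targets": "0 0 -0.02 0 0 0;0 0 -0.05 0 0 0;0 0 -0.1 0 0 0;0 0 -0.15 0 0 0;0 0 -0.19 0 0 0;0 0 -0.19 0 0 0;0 0 -0.19 0 0 0"}}

```text
time_s: 5.35
tcp_pos: [463.1, 231.5, 275.8]
tool_rot: [3.141, 0.0, -2.958]
force: [-0.6, 0.4, -1.7]
finger_gap: 17.6
```

```bash
python3 - <<'E'
from h import *
delta([671.5,-64.2,270])
E
```

```text
t 5.35 tcp [463.06 231.52 275.8 ] rot [ 1.7999e+02  3.0000e-02 -1.6950e+02] gap 17.6 F [-0.6  0.4 -1.7] delta [-0.151  -0.3288  0.0058] [0.0001 0.0005 0.0001]
```

Request:
{"fn": "play_rows", "kwargs": {"targets": "-0.015 -0.0329 0 0 0 0;-0.03 -0.0658 0 0 0 0;-0.05 -0.105 0 0 0 0;-0.07 -0.15 0 0 0 0;-0.09 -0.195 0 0 0 0;-0.11 -0.24 0 0 0 0;-0.13 -0.28 0 0 0 0;-0.145 -0.31 0.003 0 0 0;-0.151 -0.3288 0.006 0 0 0;-0.151 -0.3288 0.006 0 0 0"}}

```text
time_s: 6.35
tcp_pos: [671.5, -66.5, 265.9]
tool_rot: [3.14, -0.005, -2.961]
force: [-0.3, 0.4, -2.2]
finger_gap: 17.5
```

Request:
{"fn": "play_rows", "kwargs": {"targets": "0 0 0 0 0 0;0 0 0 0 0 0;0 0 0 0 0 0;0 0 0 0 0 0"}}

```text
time_s: 6.75
tcp_pos: [671.3, -63.5, 270.3]
tool_rot: [-3.141, 0.0, -2.957]
force: [0.2, -0.3, -1.7]
finger_gap: 17.2
```

```bash
python3 - <<'E'
from h import *
import pickle
delta([671.5,-64.2,270])
c=cam('wrist'); save(c,'w3.png');pickle.dump(c,open('w3.pkl','wb')); save(c,'w3c.png',(220,100,420,300),3)
print(proj(c,[[671.5,-64.2,125],[671.5,-64.2,207]]))
E
```

```text
t 6.75 tcp [671.35 -63.49 270.31] rot [-1.7999e+02  3.0000e-02 -1.6945e+02] gap 17.2 F [ 0.2 -0.3 -1.7] delta [-0.     -0.0007  0.0003] [-0.0001  0.0005  0.0009]
[[319.19822651 191.30803907]
 [319.07333499 213.86353149]]
```

View pics/w3c.png

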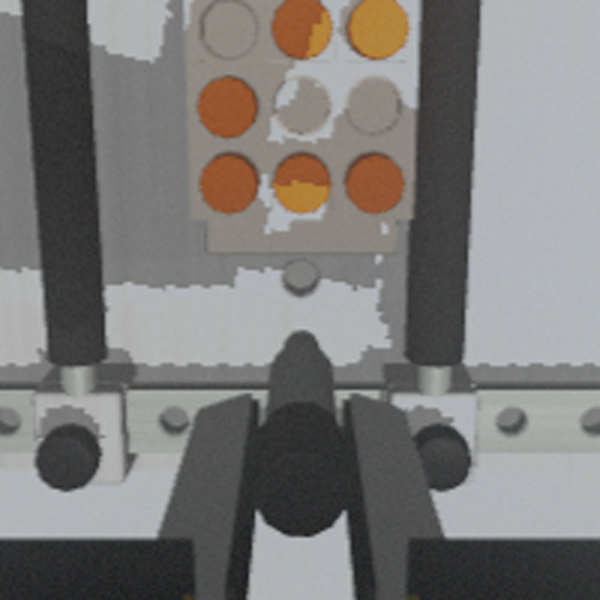

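View pics/w3.png

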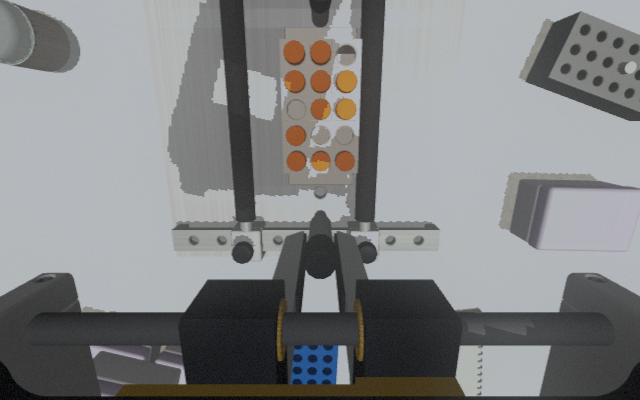

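```bash
python3 - <<'E'
from h import *
import pickle
c=pickle.load(open('w3.pkl','rb'))
for uv in [(320.3,192),(320.3,192.6)]: print('hole',ray_at_z(c,uv,125))
print('tcp axis proj tip/top',proj(c,[[671.35,-63.49,205.3],[671.35,-63.49,297],[671.35,-63.49,125]]))
save(c,'w3d.png',(300,175,340,275),6)
s=env.sense();print(s['tcp_pos'])
ct=cam('top'); save(ct,'top3.png',(290,110,390,180),8)
E
```

```text
hole [672.04063508 -62.88126889 125.        ]
hole [672.69972333 -62.75849912 125.        ]
tcp axis proj tip/top [[319.94636941 213.23378949]
 [320.12977858 263.13922943]
 [319.86573049 191.29202637]]
[671.39527219 -63.64466945 270.26362431]
```

View pics/w3d.png

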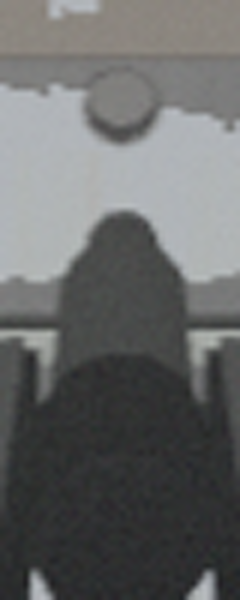

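```bash
python3 - <<'E'
from h import *
delta([671.8,-63.5,195])
E
```

```text
t 6.85 tcp [671.42 -63.79 270.22] rot [-1.7999e+02  2.0000e-02 -1.6947e+02] gap 17.3 F [ 0.2  0.5 -0.9] delta [-0.0004  0.0002  0.0752] [-0.0001  0.0004  0.0006]
```

Request:
{"fn": "play_rows", "kwargs": {"targets": "-0.0004 0.0005 0.03 0 0 0;-0.0004 0.0005 0.055 0 0 0;-0.0004 0.0005 0.068 0 0 0;-0.0004 0.0005 0.074 0 0 0;-0.0004 0.0005 0.074 0 0 0;-0.0004 0.0005 0.074 0 0 0;-0.0004 0.0005 0.074 0 0 0;-0.0004 0.0005 0.074 0 0 0;-0.0004 0.0005 0.074 0 0 0"}}

```text
time_s: 7.75
tcp_pos: [671.9, -63.7, 196.4]
tool_rot: [-3.141, 0.001, -2.958]
force: [-0.0, 0.0, -1.5]
finger_gap: 17.1
```

```bash
python3 - <<'E'
from h import *
delta([671.8,-63.5,163])
c=cam('wrist'); save(c,'w4.png',(270,160,370,280),5)
s=env.sense()['tcp_pos']; print(proj(c,[[s[0],s[1],s[2]-65],[s[0],s[1],125]]),s)
E
```

```text
t 7.75 tcp [671.91 -63.68 196.38] rot [-1.7999e+02  3.0000e-02 -1.6950e+02] gap 17.1 F [-0.   0.  -1.5] delta [0.0001 0.0002 0.0334] [-0.0002  0.0006  0.    ]
[[319.98082449 213.14486036]
 [319.97271123 210.97718801]] [671.87287228 -63.65970172 196.23878327]
```

View pics/w4.png

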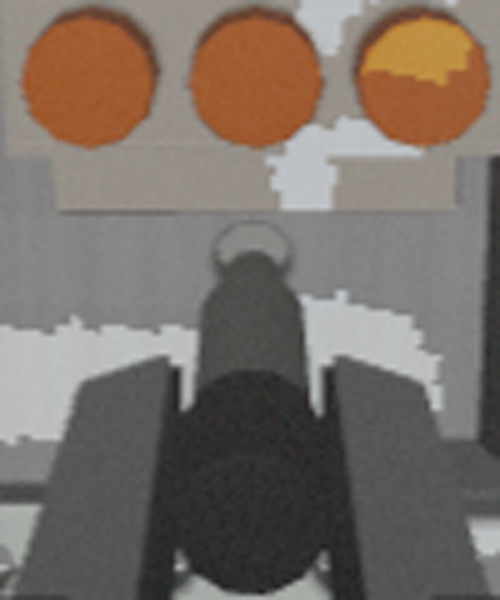

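Request:
{"fn": "play_rows", "kwargs": {"targets": "0 0.0001 0.006 0 0 0;0 0.0001 0.012 0 0 0;0 0.0001 0.016 0 0 0;0 0.0001 0.018 0 0 0;0 0.0001 0.018 0 0 0"}}

```text
time_s: 8.3
tcp_pos: [671.7, -63.5, 177.5]
tool_rot: [3.141, -0.001, -2.958]
force: [-0.5, -0.0, -1.7]
finger_gap: 17.3
```

Request:
{"fn": "play_rows", "kwargs": {"targets": "0 0 0.003 0 0 0;0 0 0.006 0 0 0;0 0 0.009 0 0 0;0 0 0.010 0 0 0;0 0 0.0115 0 0 0;0 0 0.0115 0 0 0;0 0 0.0115 0 0 0"}}

```text
time_s: 9.0
tcp_pos: [671.8, -63.6, 166.5]
tool_rot: [-3.142, 0.0, -2.958]
force: [0.7, 0.1, -0.7]
finger_gap: 17.5
```

Request:
{"fn": "play_rows", "kwargs": {"targets": "0 0 0.0005 0 0 0;0 0 0.001 0 0 0;0 0 0.0015 0 0 0;0 0 0.0015 0 0 0"}}

```text
time_s: 9.4
tcp_pos: [672.1, -63.6, 165.9]
tool_rot: [-3.141, 0.001, -2.958]
force: [-0.3, 0.1, 6.0]
finger_gap: 17.4
```

Request:
{"fn": "play_rows", "kwargs": {"targets": "0 0 0 0 0 0;0 0 0 0 0 0;0 0 0 0 0 0;0 0 0 0 0 0;0 0 -0.005 0 0 0;0 0 -0.015 0 0 0;0 0 -0.04 0 0 0;0 0 -0.08 0 0 0;0 0 -0.1 0 0 0;0 0 -0.1 0 0 0", "grip": 0.64}}

```text
time_s: 10.4
tcp_pos: [672.6, -63.7, 269.5]
tool_rot: [-3.139, 0.006, -2.958]
force: [0.6, -0.0, -0.8]
finger_gap: 33.6
```

```bash
python3 - <<'E'
from h import *
import pickle
s=env.sense()
c=cam('wrist'); save(c,'w5.png');pickle.dump(c,open('w5.pkl','wb'))
P=cloud(c); k=(P[...,2]>185)&(P[...,2]<200)&(np.hypot(P[...,0]-672,P[...,1]+63.5)<15)
print('pin top',k.sum(),P[k].mean(0),np.median(P[k],0))
print(proj(c,[[672,-63.5,193]]))
cs=cam('scene'); save(cs,'s5.png',(200,150,360,290),5)
delta([474,-177,260])
E
```

```text
pin top 343 [671.42644628 -63.81581941 192.52614444] [671.29629837 -63.77056718 192.98190407]
[[320.44144976 208.21209139]]
t 10.5 tcp [671.7  -63.57 264.81] rot [-180.     0.  -169.5] gap 33.6 F [-0.5  0.2 -0.9] delta [ 0.2151 -0.0755  0.0048] [-0.      0.0001  0.    ]
```

View pics/w5.png

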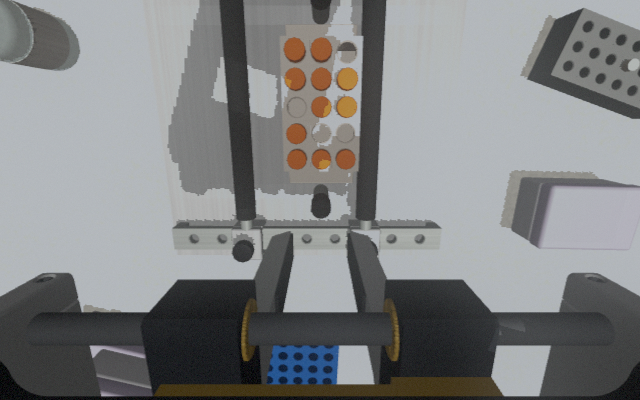

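View pics/s5.png

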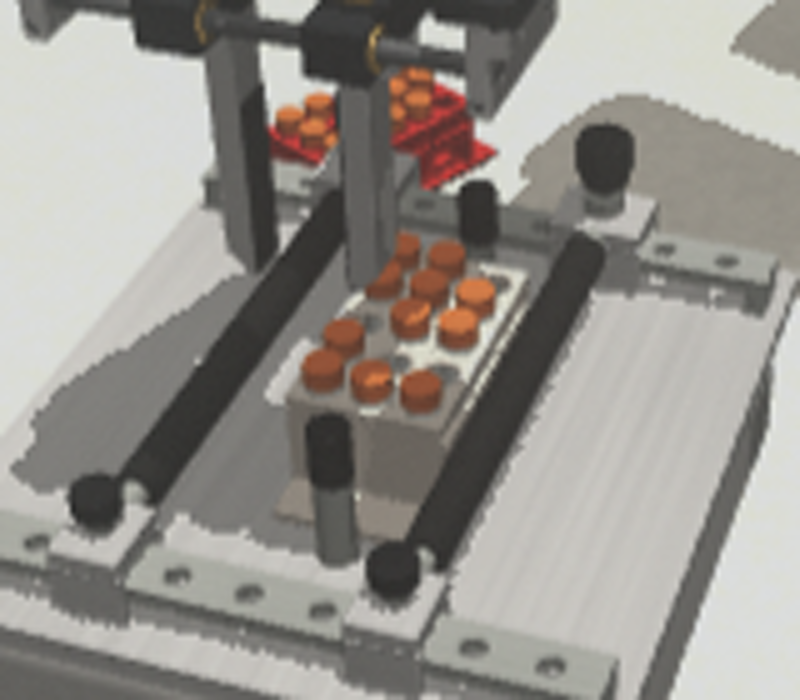

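The pin is seated: its top reads 193.0 mm (as expected when home), it stands upright at wrist (320,205), and the tube rack has not moved. Next is the knob.

Request:
{"fn": "play_rows", "kwargs": {"targets": "0.04 -0.014 0 0 0 0;0.085 -0.03 0 0 0 0;0.13 -0.045 0 0 0 0;0.175 -0.06 0 0 0 0;0.2151 -0.0755 0.005 0 0 0;0.2151 -0.0755 0.005 0 0 0;0.2151 -0.0755 0.005 0 0 0;0.2151 -0.0755 0.005 0 0 0;0.2151 -0.0755 0.005 0 0 0", "grip": 0.36}}

```text
time_s: 11.4
tcp_pos: [474.7, -176.4, 259.4]
tool_rot: [3.141, -0.001, -2.957]
force: [-0.3, 0.5, 0.7]
finger_gap: 59.9
```

Request:
{"fn": "play_rows", "kwargs": {"targets": "0 0 0 0 0 0;0 0 0 0 0 0"}}

```text
time_s: 11.6
tcp_pos: [474.4, -176.7, 259.7]
tool_rot: [3.141, -0.0, -2.958]
force: [-0.3, -0.1, -0.1]
finger_gap: 59.9
```

```bash
python3 - <<'E'
from h import *
import pickle
s=env.sense()
c=cam('wrist'); save(c,'w6.png');pickle.dump(c,open('w6.pkl','wb'))
P=cloud(c); k=(P[...,2]>196)&(P[...,2]<206)&(np.hypot(P[...,0]-474,P[...,1]+177)<25)
v,u=np.where(k)
p=P[k]; print('knob',k.sum(),p.mean(0),np.median(p,0),p.min(0),p.max(0),u.mean(),v.mean())
(uc,vc),r=cv2.minEnclosingCircle(np.stack([u,v],1).astype(np.float32)); print(uc,vc,r,ray_at_z(c,(uc,vc),200))
delta([474,-177,172])
E
```

```text
knob 773 [ 472.40608779 -177.29524746  200.83402476] [ 472.36398339 -177.35272401  200.96671525] [ 460.31482643 -189.91707504  196.01125679] [ 485.85246969 -164.18990459  203.25965133] 319.5989650711514 213.0556274256145
319.67376708984375 213.10655212402344 15.813138008117676 [ 472.65325369 -177.18701763  200.        ]
t 11.65 tcp [ 474.31 -176.74  259.77] rot [ 1.7999e+02 -1.0000e-02 -1.6946e+02] gap 60.3 F [-0.1 -0.4 -0.2] delta [ 0.0003 -0.0002  0.0878] [ 0.0002 -0.0003  0.0007]
```

View pics/w6.png

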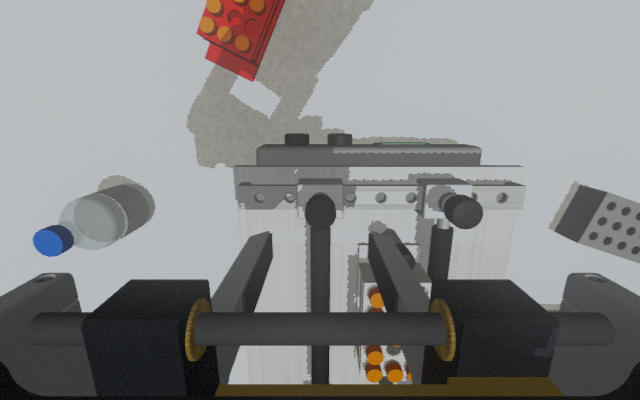

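Request:
{"fn": "play_rows", "kwargs": {"targets": "0.0015 0 0.03 0 0 0;0.0015 0 0.06 0 0 0;0.0015 0 0.08 0 0 0;0.0015 0 0.0885 0 0 0;0.0015 0 0.0885 0 0 0;0.0015 0 0.0885 0 0 0;0.0015 0 0.0885 0 0 0;0.0015 0 0.0885 0 0 0"}}

```text
time_s: 12.45
tcp_pos: [472.9, -177.4, 172.3]
tool_rot: [-3.141, 0.001, -2.958]
force: [0.3, -0.4, 0.5]
finger_gap: 60.1
```

```bash
python3 - <<'E'
from h import *
delta([472.7,-177.2,171])
E
```

```text
t 12.45 tcp [ 472.9  -177.41  172.29] rot [-1.7995e+02  6.0000e-02 -1.6949e+02] gap 60.1 F [ 0.3 -0.4  0.5] delta [0.0002 0.0002 0.0013] [-0.0008  0.0011  0.0001]
```

Request:
{"fn": "play_rows", "kwargs": {"targets": "0 0 0.0005 0 0 0;0 0 0.0005 0 0 0;0 0 0.0005 0 0 0;0 0 0.0005 0 0 0;0 0 0.0005 0 0 0;0 0 0.0005 0 0 0;0 0 0.0005 0 0 0;0 0 0.0005 0 0 0", "grip": 1}}

```text
time_s: 13.25
tcp_pos: [472.6, -177.3, 171.0]
tool_rot: [3.142, 0.0, -2.958]
force: [0.5, 0.5, 0.8]
finger_gap: 25.1
```

```bash
python3 - <<'E'
from h import *
delta([472.7,-177.2,171])
E
```

```text
t 13.25 tcp [ 472.58 -177.27  170.98] rot [ 180.     0.  -169.5] gap 25.1 F [0.5 0.5 0.8] delta [-0.0001  0.     -0.    ] [0. 0. 0.]
```

Gripped. Now lift about 12 mm.

Request:
{"fn": "play_rows", "kwargs": {"targets": "0 0 -0.003 0 0 0;0 0 -0.006 0 0 0;0 0 -0.009 0 0 0;0 0 -0.012 0 0 0;0 0 -0.012 0 0 0;0 0 -0.012 0 0 0;0 0 -0.012 0 0 0"}}

```text
time_s: 13.95
tcp_pos: [472.5, -177.2, 182.8]
tool_rot: [3.141, -0.0, -2.958]
force: [3.1, -0.6, -8.2]
finger_gap: 25.3
```

```bash
python3 - <<'E'
from h import *
delta([472.7,-177.2,183])
c=cam('wrist'); save(c,'w7.png',(220,140,420,300),3)
P=cloud(c); k=(P[...,2]>203)&(P[...,2]<230)&(np.hypot(P[...,0]-472.7,P[...,1]+177)<14)
print(k.sum(),np.nanmedian(P[k],0))
E
```

```text
t 13.95 tcp [ 472.54 -177.24  182.81] rot [ 1.7999e+02 -1.0000e-02 -1.6950e+02] gap 25.3 F [ 3.1 -0.6 -8.2] delta [-0.0002  0.     -0.0002] [ 0.0001 -0.0001  0.0001]
2022 [ 471.13642114 -177.71206648  212.73427882]
```

View pics/w7.png

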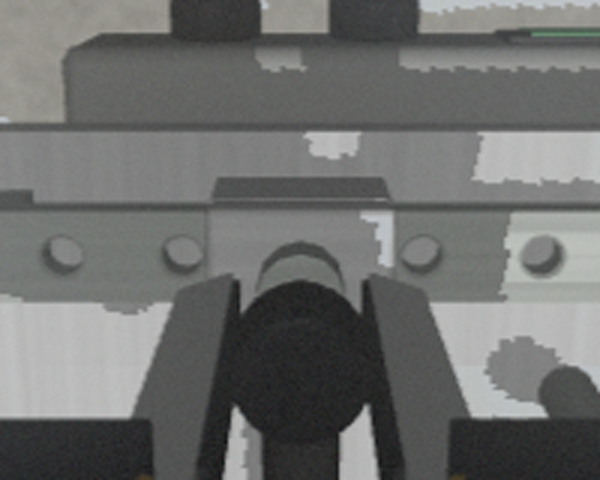

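Request:
{"fn": "play_rows", "kwargs": {"targets": "0 0.003 0 0 0 0;0 0.006 0 0 0 0;0 0.01 0 0 0 0;0 0.014 0 0 0 0;0 0.018 0 0 0 0;0 0.021 0 0 0 0;0 0.024 0 0 0 0;0 0.027 0 0 0 0;0 0.029 0 0 0 0;0 0.030 0 0 0 0"}}

```text
time_s: 15.0
tcp_pos: [467.0, -147.6, 182.9]
tool_rot: [3.142, -0.0, -2.958]
force: [2.3, -3.0, -8.6]
finger_gap: 25.2
```

Request:
{"fn": "play_rows", "kwargs": {"targets": "0 0 0 0 0 0;0 0 0 0 0 0;0 0 0 0 0 0"}}

```text
time_s: 15.3
tcp_pos: [467.0, -147.6, 182.9]
tool_rot: [3.141, -0.0, -2.958]
force: [0.8, 2.4, -8.6]
finger_gap: 25.4
```

```bash
python3 - <<'E'
from h import *
a=np.radians(10.5)
delta([472.6-30*np.sin(a),-177.25+30*np.cos(a),171])
c=cam('wrist'); save(c,'w8.png',(220,140,420,300),3)
cs=cam('scene'); save(cs,'s8.png',(200,150,360,290),5)
E
```

```text
t 15.3 tcp [ 467.04 -147.58  182.88] rot [ 1.7997e+02 -1.0000e-02 -1.6950e+02] gap 25.4 F [ 0.8  2.4 -8.6] delta [-0.0001 -0.0002  0.0119] [ 0.0006 -0.0002  0.0001]
```

View pics/w8.png

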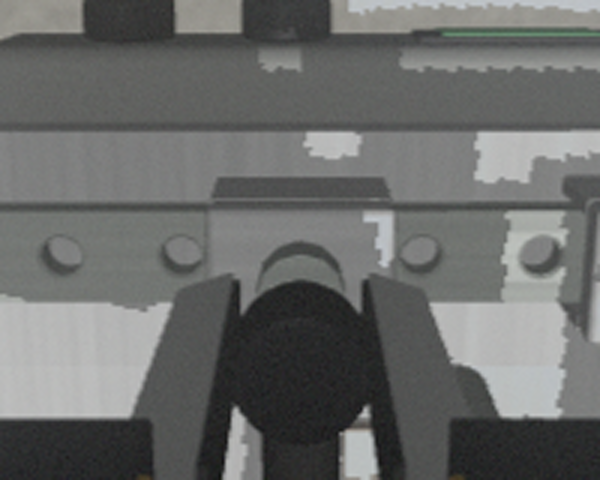

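View pics/s8.png

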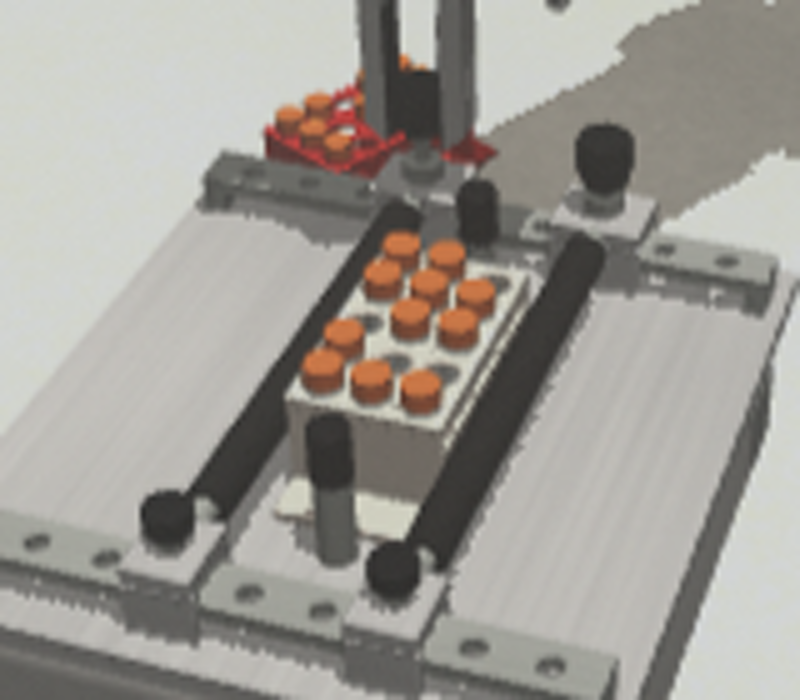

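Request:
{"fn": "play_rows", "kwargs": {"targets": "0 -0.0002 0.003 0 0 0;0 -0.0002 0.006 0 0 0;0 -0.0002 0.009 0 0 0;0 -0.0002 0.011 0 0 0;0 -0.0002 0.012 0 0 0;0 -0.0002 0.0122 0 0 0;0 -0.0002 0.0122 0 0 0;0 -0.0002 0.0122 0 0 0"}}

```text
time_s: 16.2
tcp_pos: [467.2, -148.1, 171.0]
tool_rot: [-3.141, 0.0, -2.958]
force: [-1.6, 1.6, -1.5]
finger_gap: 25.2
```

```bash
python3 - <<'E'
from h import *
a=np.radians(10.5)
delta([472.6-30*np.sin(a),-177.25+30*np.cos(a),171])
c=cam('wrist'); save(c,'w9.png',(220,140,420,300),3)
P=cloud(c); k=(P[...,2]>190)&(P[...,2]<230)&(np.hypot(P[...,0]-467.2,P[...,1]+147.7)<11)
print(k.sum(),np.nanmedian(P[k],0))
E
```

```text
t 16.2 tcp [ 467.17 -148.08  170.98] rot [-1.7998e+02  1.0000e-02 -1.6950e+02] gap 25.2 F [-1.6  1.6 -1.5] delta [-0.      0.0003 -0.    ] [-0.0003  0.0002  0.    ]
1211 [ 466.96018587 -147.71266234  201.14348623]
```

View pics/w9.png

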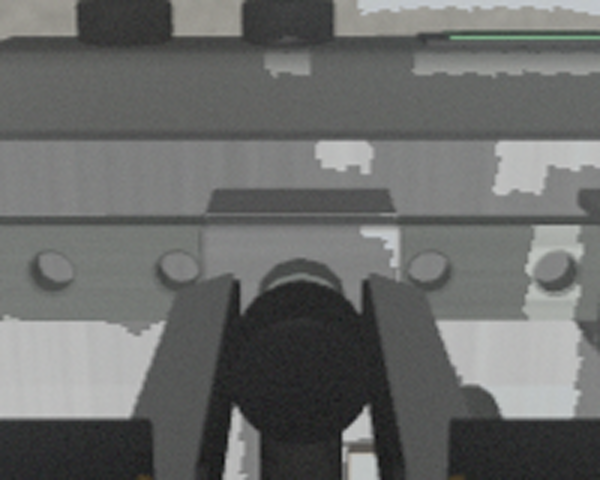

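Down without blocking. I press slightly so that the pin bottoms out.

Request:
{"fn": "play_rows", "kwargs": {"targets": "0 0.0002 0.0003 0 0 0;0 0.0002 0.0006 0 0 0;0 0.0002 0.0009 0 0 0;0 0.0002 0.0009 0 0 0;0 0.0002 0.0009 0 0 0"}}

```text
time_s: 16.75
tcp_pos: [467.3, -148.1, 170.8]
tool_rot: [-3.141, 0.001, -2.958]
force: [-6.4, 1.1, 8.9]
finger_gap: 25.4
```

Request:
{"fn": "play_rows", "kwargs": {"targets": "0 0 -0.0003 0 0 0;0 0 -0.0003 0 0 0;0 0 -0.0003 0 0 0;0 0 -0.0003 0 0 0"}}

```text
time_s: 17.15
tcp_pos: [467.2, -148.1, 170.9]
tool_rot: [-3.141, 0.001, -2.958]
force: [-6.0, 0.2, 7.0]
finger_gap: 24.8
```

```bash
python3 - <<'E'
from h import *
delta([467.1,-147.75,171])
cs=cam('scene'); save(cs,'s10.png',(150,140,510,340),2.2)
ct=cam('top'); save(ct,'t10.png',(180,90,460,300),2.8)
delta([467.1,-147.75,171])
E
```

```text
t 17.15 tcp [ 467.24 -148.07  170.86] rot [-1.7995e+02  3.0000e-02 -1.6950e+02] gap 24.8 F [-6.   0.2  7. ] delta [ 0.0001  0.0003 -0.0001] [-0.0009  0.0006 -0.0001]
t 17.25 tcp [ 467.23 -148.06  170.85] rot [-1.7995e+02  4.0000e-02 -1.6950e+02] gap 25.1 F [-6.3  0.8  6.4] delta [ 0.0001  0.0003 -0.0001] [-0.0009  0.0006 -0.0001]
```

View pics/s10.png

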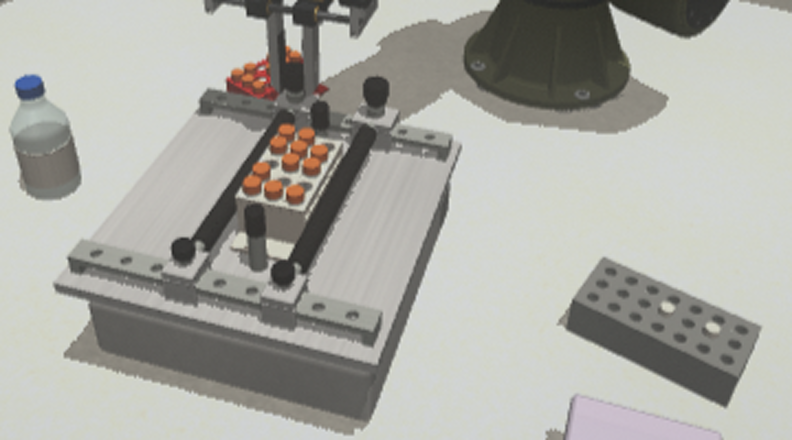

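View pics/t10.png

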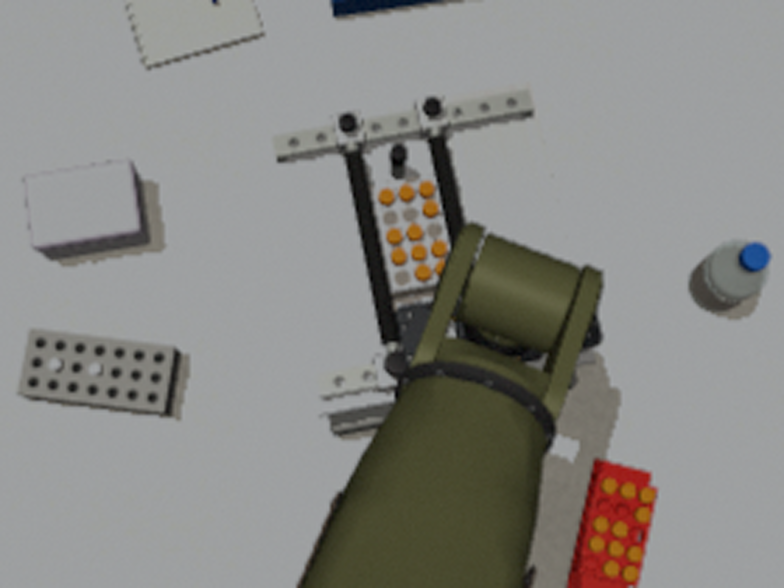

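```bash
python3 -c "
from h import *
print(env.close_job()); s=env.sense(); print(s['time_s'],s['tcp_pos'],s['force'],s['finger_gap'])"
```

```text
the job is handed in; nothing more can be done
None
the job is handed in; nothing more can be done
```

I seated the stop pin in the far-end hole and let go of it. Then I pulled the loose bar's knob, slid the bar one hole towards the rack and let its locking pin drop. I handed the job in at about 17 s with the gripper still holding the knob.

- **Stop pin:** its top reads 193 mm, which is the height expected when fully home. It stands upright in the pictures.
- **Crossbar:** it moved about 29.6 mm against a nominal 30 mm.
- **Locking pin:** the knob top read 201 mm (expected 201 mm) once lowered. A light press met a firm stop at the same height as when it was first locked.
- **Other things:** in the last pictures the tube rack, the small tubes, the bottle, the tip box and the red rack had not visibly moved.

Two loose ends: the arm was left pressing down on the knob with about 6–7 N, with about 6 N sideways along the bar. No state reading came back after the hand-in, so I could not check the final second.

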